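# Index the gear four clicks and lock it with the pawl

## Robot

A 6-joint arm with a two-finger parallel gripper is mounted at the origin on a cart in front of the work surface, level with it; the furniture and walls round the work are solid. World frame = base frame: x ahead of the robot, y to its left, z up, the work surface at z = 0. Lengths are in m, angles in rad, forces in N, time in s.
With the tool pointing down it reaches from about 0.25 to 0.775 m from the base axis. Payload 4 kg.
Tool frame: the origin (TCP) lies at the very end of the fingers, on their centre line; the grasp point (between the pads) lies 19 mm behind it; x points along the fingers, y is the direction in which the jaws open and shut, and the axes are right-handed (so a half turn about x gives the same grasp; the last joint's range is limited). The gripper opens to 94 mm and grips with 3 to 60 N. Pads are 16 mm wide; open, the fingers measure 119 mm over their backs; the gripper's body (75 mm by 177 mm) begins 78 mm behind the grasp point.
Start: joints at [-0.103, 0.087, 1.371, -0, 1.684, -0.103], TCP at [0.55, -0, 0.172] pointing down, gripper open.
Joint ranges: [-3.1, 3.1], [-0.76, 2.03], [0.27, 2.55], [-1.08, 4.22], [0.17, 2.65], [-2.57, 2.57]. Speed limits (rad/s): [2.79, 2.79, 3.14, 3.14, 3.14, 3.14].

## Interface

Orientations are given as [roll, pitch, yaw] about the fixed x, y, z axes, in that order (R = Rz(yaw) Ry(pitch) Rx(roll)).
In Python, from bench import robot gives the robot as it stands.
- The arm moves only by the tool carry_out, never from a script. Its argument "targets" is a list of rows, each a list of 5 numbers: the closure, from 0 (fully open) to 1 (shut), then the shift along the tool's x, y, z in cm, then the turn about the tool's x in degrees. In form: [[fingers, tx, ty, tz, turn], ...]. A call has 1 to 20 rows; each row shifts and turns the commanded pose from where the row before left it, along the tool's axes as they then stand; what a row does not reach is not made up. A row lasts 1/10 s, in which the tool goes at most 50 mm and 8.59 degrees, less where a joint would pass 70% of its speed; a pose out of reach is approached as far as the arm can. A call is refused whole if a number of a shift passes 5 or a number of a turn 8.59, either way. A call with a gripper value outside its range is refused whole. The fingers move at their own pace and stop on an object; the grip force is fixed at half the most. Time passes only in rows, so rows that do not move let the fingers close. It gives the time, the measured TCP pose, the force and the opening at its end, in the units of the state.
- robot.get_obs(): the state, without advancing time (a new reading comes with each control period).
- robot.snapshot(name): name is "scene" or "side" or "wrist"; returns a dict with "image" (400x640x3 uint8, red, green, blue), "camera_matrix" (3x3 intrinsics, pixels), "pose" (4x4, takes a point from camera to world coordinates). Camera axes: x right, y up, looking along -z (the intrinsics and any distortion apply to the point x, -y, -z); pixel columns grow to the right and rows downward; lengths in m; the calibration is good to about 2 mm. A picture is of the moment at which its call begins. There is no depth.
- robot.close_job(): hands the job in, once; it reports no verdict.
The state is a dict: "time": time; "joint_positions": joint angles; "qvel": joint speeds; "joint_torque": joint torques, N m; "tool_pos": TCP position; "ee_rot": TCP orientation; "wrist_force": force on the tool from outside, world axes, zero at the start; "wrist_torque": the same for the moment, N m; "width": finger opening in m.
Only numpy, scipy, OpenCV 4.12 (cv2) and the standard library are available. Lean on these libraries where they do the work, as an engineer would, in place of code of your own. Each camera call takes 0.05 s, during which the arm holds its last target. There are 200 camera calls.

## Task

The gear stand on the bench is to be set for the next tooth check. Turn its T-grip exactly four clicks clockwise (as you look at the sloping face) from where it stands now, then swing the locking pawl fully in against the gear by its black post so that the gear is locked there. Let go of everything and leave the things lying around the stand where they are.

Things in the scene. Friction and masses are not known exactly. Their poses are not given: they have to be found in the camera images.
- index_stand: Gear-indexing stand, fixed to the bench, its front roughly toward the robot: grey base plate 150 x 170 x 10 mm, a pedestal and a sloping aluminium face plate. Origin: on the bench, 10 mm in front of the base plate's centre; x to the stand's back, y to its left (for one facing its front), z up.
- face_plate: Aluminium plate 130 mm up the slope, 164 mm wide, 10 mm thick, tilted 35 deg from level, facing forward and up. Origin: centre of its upper surface; x up the slope, y left, z out of the plate. Right of its middle (y = -30 mm) a dark spur gear 62 mm across lies on it, teeth up to 17 mm from the plate, with a steel T-grip on its axis; left of the gear is a steel pawl lever.
- knob_grip (a point): Middle of the T-grip, on the gear's axis, 48 mm out from the plate; turns with the gear. z: out of the plate along the axis; x: along the bar toward the pointer's side; y: across the bar. Bar 44 mm long, 14 mm wide, 34 to 60 mm out from the plate: grip across the 14 mm, tool along the axis. Under it a 22 mm thick hub and the pointer strip, 6 mm wide, 27 to 30 mm out from the plate.
- pointer_tip (a point): Tip of the flat steel pointer strip under the T-grip, 30 mm from the gear's axis and 30 mm out from the plate; turns with the gear over tick marks on the plate, one a click. Axes as knob_grip.
- index_knob (a joint): Turn of gear, T-grip and pointer, rad, growing CLOCKWISE seen looking at the face. Clicks every tooth (22 a turn): stops at multiples of 0.2856 rad, pointer straight up the slope at 0. A sprung ball holds it (some 0.05 Nm to leave a stop); let go, it snaps into the nearest stop. Starts in stop 0, 1 or 2; end stops just beyond stops 0 and 8. Four clicks = 1.142 rad. With the pawl in it is locked (only brute force, some 0.5 Nm, gets past).
- pawl_post (a point): On the axis of the pawl's upright black post, 40 mm out from the plate. Post: 14 mm diameter, 12 to 50 mm out from the plate, parallel to the gear's axis, at the upper end of the lever (11 mm wide, 6 to 12 mm out), 85 mm from the lever's pivot. z: out of the plate; x: from pivot to post; y: the way the post moves as the pawl opens (left).
- pawl (a joint): Swing of the pawl lever about its pivot near the plate's low edge, axis parallel to the gear's, rad. 0 = fully in, nose between two teeth, at a fixed stop; positive = open, post to the left. Starts 0.35 to 0.6; opens to 0.75. About 1 N at the post moves it; it stays where it is left. It goes fully in only with the gear in a click stop; between stops the nose meets a tooth.
- bearing: Bystander: ball bearing 47 mm across, 14 mm high, lying left of the stand. Origin: centre of its underside.
- big_bolt: Bystander: bolt with nut standing on its head, 27 x 27 x 64 mm, right of the stand. Origin: centre of its underside.
- tape_roll: Bystander: roll of tape 53 mm across, 19 mm high, right of the stand, toward its front. Origin: centre of its underside.
- marker: Bystander: marker pen 124 mm long, 14 mm thick, lying in front of the stand. Origin: centre of its underside.

How it is judged:
On the way, in this order (a step that is already met when the one before it is completed fails the run):
1. the gear has been turned four clicks clockwise, the pawl still open (distance of pointer_tip from where it was at the start of the episode between 0.0302 and 0.0346 m and value of joint pawl above 0.2 rad), for 0.2 s.
2. the pawl is swung fully in, the gear still at four clicks (distance of pointer_tip from where it was at the start of the episode between 0.0302 and 0.0346 m and value of joint pawl below 0.03 rad), for 0.2 s.
At the end, for the whole second after the job is handed in: The gear rests four clicks (65 deg, within 5 deg) clockwise of where it started and the pawl is fully in (within 0.03 rad of its stop) (all of step 2 and velocity of joint index_knob between -0.1 and 0.1 rad/s); the robot touches nothing.
It fails at once if the bearing is pushed more than 30 mm or knocked over (distance of bearing from where it was at the start of the episode above 0.03 m or angle between bearing's own z axis and vertical above 0.5 rad).
It fails at once if the big bolt is pushed more than 30 mm or knocked over (distance of big_bolt from where it was at the start of the episode above 0.03 m or angle between big_bolt's own z axis and vertical above 0.5 rad).
It fails at once if the tape roll is pushed more than 30 mm or knocked over (distance of tape_roll from where it was at the start of the episode above 0.03 m or angle between tape_roll's own z axis and vertical above 0.5 rad).
It fails at once if the marker is pushed more than 30 mm or knocked over (distance of marker from where it was at the start of the episode above 0.03 m).
It also fails if it takes over 45 s, if anything falls off the work surface, if the arm or the gripper's body presses on something with over 40 N, if the wrist force passes 120 N, or if a joint passes its speed limit or range.

## Working session

There is one attempt and no reset: what is moved stays moved. The work goes in short steps, Python scripts to look and compute and a tool call to move; the robot and the scene stay as the last step left them, time stands still between calls to the robot, and variables do not carry over. Pictures are saved under pics/ and viewed, about 8 in all and at most 12, crops included, and the job is handed in when it is done.

Besides the shell and the picture viewer there is one more tool, called after "Call:" in YAML: its name, and indented under it one key for each argument. carry_out: Moves the arm, as the interface text tells. Its arguments: {"type":"object","properties":{"targets":{"type":"array","items":{"type":"array","items":{"type":"number"}}}},"required":["targets"]}

```bash
mkdir -p pics; ls
python3 - <<'E'
from bench import robot
import cv2,numpy as np,pickle
o=robot.get_obs();print(o)
d={}
for n in("scene","side","wrist"):
    s=robot.snapshot(n);d[n]=s;cv2.imwrite(f"pics/{n}0.png",s["image"][:,:,::-1]);print(n,s["camera_matrix"],s["pose"].round(3),s.keys())
pickle.dump(d,open("s0.pkl","wb"))
E
```

```text
pics
{'time': 0.0, 'joint_positions': array([-1.03096908e-01,  8.78890710e-02,  1.37223486e+00, -4.10069339e-07,
        1.68358696e+00, -1.03104401e-01]), 'qvel': array([ 1.11711073e-03,  1.52249423e-05, -4.58235321e-04, -2.98213008e-04,
        5.10953639e-04, -1.10501876e-03]), 'joint_torque': array([ 1.28542815e-03, -3.40182602e+01, -3.02423716e+01,  7.18220207e-02,
        3.29729996e-02, -1.13141955e-04]), 'tool_pos': array([5.49384238e-01, 6.06330393e-05, 1.70350122e-01]), 'ee_rot': array([-1.67370832,  1.56867809,  3.03868811]), 'wrist_force': array([-0.58269706, -0.32513459, -1.36317279]), 'wrist_torque': array([-0.05006193, -0.03871886,  0.02358157]), 'width': 0.0940335645920521}
scene [[390.18083133   0.         321.3998751 ]
 [  0.         390.18083133 200.54195953]
 [  0.           0.           1.        ]] [[-0.503  0.571 -0.649 -0.112]
 [-0.864 -0.314  0.393 -0.016]
 [ 0.021  0.759  0.651  0.667]
 [ 0.     0.     0.     1.   ]] dict_keys(['image', 'camera_matrix', 'pose'])
side [[419.95823536   0.         318.55917611]
 [  0.         419.95823536 202.82503907]
 [  0.           0.           1.        ]] [[ 0.985  0.077 -0.155  0.304]
 [-0.171  0.553 -0.816 -1.057]
 [ 0.023  0.83   0.558  0.572]
 [ 0.     0.     0.     1.   ]] dict_keys(['image', 'camera_matrix', 'pose'])
wrist [[341.55335442   0.         319.48669503]
 [  0.         341.55335442 199.6443869 ]
 [  0.           0.           1.        ]] [[ 1.    -0.     0.001  0.549]
 [-0.     0.957  0.29   0.085]
 [-0.001 -0.29   0.957  0.384]
 [ 0.     0.     0.     1.   ]] dict_keys(['image', 'camera_matrix', 'pose'])
```

View pics/scene0.png

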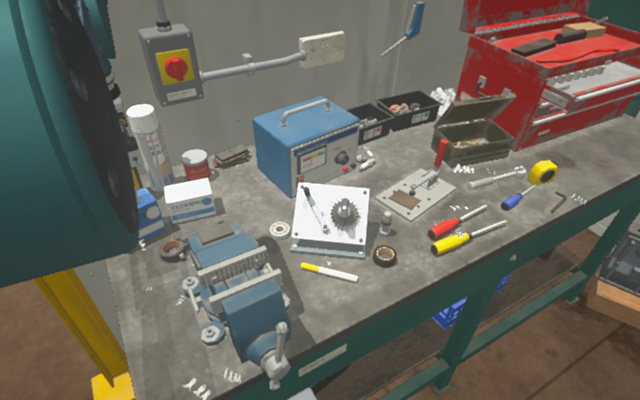

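View pics/side0.png

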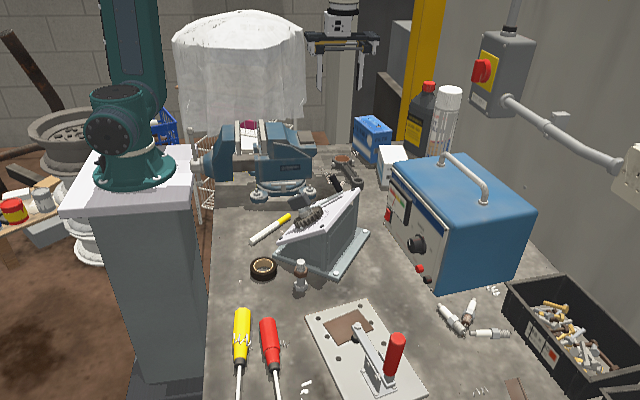

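Both views show the stand: in the scene image around (332,220), in the side image around (325,230), pawl open to the left. Next come enlarged crops.

Run:
```python
import cv2
a=cv2.imread("pics/scene0.png")[170:270,270:400];cv2.imwrite("pics/sc1.png",cv2.resize(a,None,fx=6,fy=6,interpolation=cv2.INTER_CUBIC))
a=cv2.imread("pics/side0.png")[165:290,235:385];cv2.imwrite("pics/si1.png",cv2.resize(a,None,fx=4.8,fy=4.8,interpolation=cv2.INTER_CUBIC))
```

```text
(no output)
```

View pics/sc1.png

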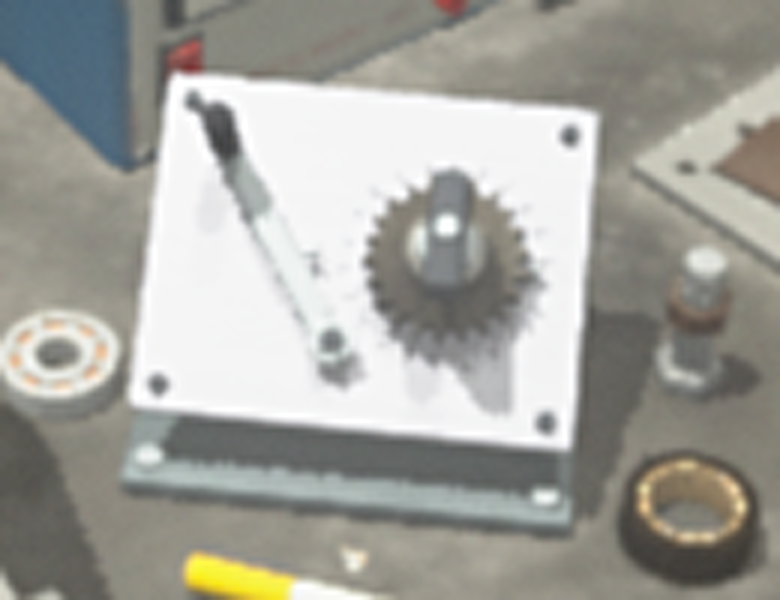

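View pics/si1.png

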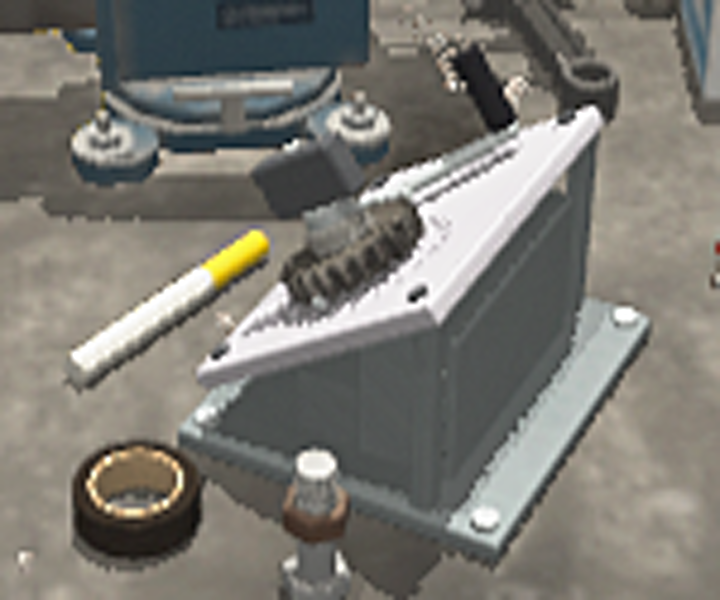

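```bash
cat > h.py <<'E'
import numpy as np,pickle
from scipy.spatial.transform import Rotation as R
from scipy.optimize import least_squares
def proj(s,P):
    T=np.linalg.inv(s["pose"]);p=np.atleast_2d(P)@T[:3,:3].T+T[:3,3]
    q=(p*[1,-1,-1])@s["camera_matrix"].T
    return q[:,:2]/q[:,2:]
E
python3 - <<'E'
from h import *
d=pickle.load(open("s0.pkl","rb"))
sc=lambda x,y:(x/6+270,y/6+170)
si=lambda x,y:(x/4.8+235,y/4.8+165)
TL,TR,BR,BL=[(.065,.082,0),(.065,-.082,0),(-.065,-.082,0),(-.065,.082,0)]
A=[("scene",TL,sc(172,75)),("scene",TR,sc(600,112)),("scene",BR,sc(572,440)),("scene",BL,sc(131,400)),
("side",TL,si(600,108)),("side",TR,si(437,308)),("side",BR,si(200,366))]
def world(v,P): return R.from_euler("ZY",[v[3],-v[4]]).apply(P)+v[:3]
def unk(v):
    r=[proj(d[n],world(v,np.array(P)))[0]-np.array(px)-0 for n,P,px in A];return np.array(r)
f=least_squares(lambda v:unk(v).ravel(),[.6,0,.1,-.4,.6])
v=f.x;print(v[:3],np.degrees(v[3:]),unk(v).round(1).tolist())
np.save("v.npy",v)
# bar + post
knob=(0,-.03,0)
def bar(th,y0,x0): # corners of bar top
    return None
for nm,P in {"axis48":(0,-.03,.048),"axis60":(0,-.03,.060)}.items():
    w=world(v,np.array(P));print(nm,w,((proj(d["scene"],w)-[270,170])*6).round(),((proj(d["side"],w)-[235,165])*4.8).round())
# triangulate post top and bar top centre
def tri(a,b):
    return least_squares(lambda w:np.r_[proj(d["scene"],w)[0]-a,proj(d["side"],w)[0]-b],[.6,0,.15])
for nm,a,b in [("posttop",sc(218,113),si(462,52)),("bartop",sc(450,218),si(285,152)),("bar up end",sc(453,172),si(322,130)),("bearing",sc(60,350),sc(60,350))][:3]:
    g=tri(a,b);w=g.x;print(nm,w,g.cost,R.from_euler("ZY",[v[3],-v[4]]).inv().apply(w-v[:3]))
print(proj(d["wrist"],world(v,np.array([(0,0,0),TL,TR,BR,BL,(0,-.03,.06)]))).round())
E
```

```text
[ 0.43440986 -0.37253249  0.07624152] [-36.41913436  32.93040957] [[-0.5, -1.0], [-0.9, -1.3], [-0.2, 0.1], [-0.6, -0.2], [-0.1, 0.1], [-0.3, 0.8], [-1.6, 1.0]]
axis48 [ 0.3956017  -0.38118181  0.11652943] [[446. 222.]] [[313. 176.]]
axis60 [ 0.39035231 -0.37730893  0.1266014 ] [[446. 213.]] [[299. 151.]]
posttop [ 0.46679557 -0.32742788  0.13749937] 0.10574517864881117 [0.03269884 0.05552248 0.05180564]
bartop [ 0.38559648 -0.37662383  0.12681965] 0.3273897215108895 [-0.00343486 -0.03227219  0.06248472]
bar up end [ 0.39810116 -0.38317485  0.13863488] 0.40947753950200094 [ 0.01469825 -0.03011989  0.06481718]
[[228. 478.]
 [300. 490.]
 [223. 566.]
 [169. 468.]
 [233. 392.]
 [177. 529.]]
```

View pics/wrist0.png

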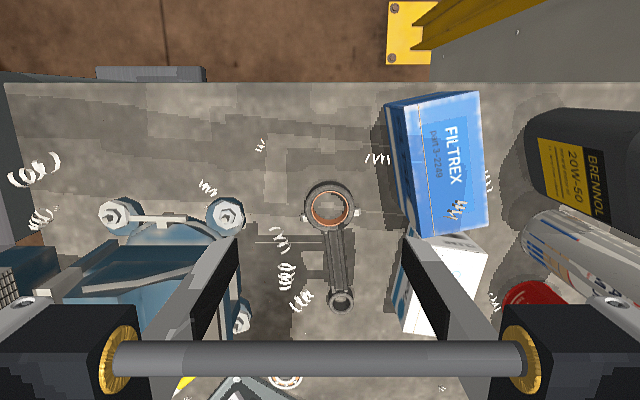

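Wrist view shows the bearing at about (285,382) and the vise at left (150,280); the stand is out of view below. Since rows only turn about the tool's x, the tool stays vertical. I'll check the plan's geometry, with the plate tilt set to 35° and the blue box clearance worked out.

```bash
cat >> h.py <<'E'
TILT=np.radians(35)
def world(v,P): return R.from_euler("ZY",[v[3],-TILT]).apply(np.array(P))+v[:3]
def local(v,w): return R.from_euler("ZY",[v[3],-TILT]).inv().apply(np.array(w)-v[:3])
def toolR(o): return R.from_euler("xyz",o["ee_rot"]).as_matrix()
def tomove(o,w): # shift in tool axes, cm
    return (toolR(o).T@(np.array(w)-o["tool_pos"])*100).round(2)
E
python3 - <<'E'
from h import *
from bench import robot
d=pickle.load(open("s0.pkl","rb"))
sc=lambda x,y:(x/6+270,y/6+170)
si=lambda x,y:(x/4.8+235,y/4.8+165)
TL,TR,BR,BL=[(.065,.082,0),(.065,-.082,0),(-.065,-.082,0),(-.065,.082,0)]
A=[("scene",TL,sc(172,75)),("scene",TR,sc(600,112)),("scene",BR,sc(572,440)),("scene",BL,sc(131,400)),
("side",TL,si(600,108)),("side",TR,si(437,308)),("side",BR,si(200,366))]
unk=lambda v:np.array([proj(d[n],world(v,P))[0]-np.array(px) for n,P,px in A])
v=least_squares(lambda v:unk(v).ravel(),[.43,-.37,.08,-.6]).x
print(v,np.degrees(v[3]),unk(v).round(1).tolist());np.save("v.npy",v)
tri=lambda a,b:least_squares(lambda w:np.r_[proj(d["scene"],w)[0]-a,proj(d["side"],w)[0]-b],[.6,0,.15])
for nm,a,b in [("posttop",sc(218,113),si(462,52)),("bartop",sc(450,218),si(285,152)),("pivot",sc(331,340),None),("boxL",(289,148),(390,167)),("boxR",(358,128),(447,238))]:
    if b is None: continue
    g=tri(a,b);print(nm,g.x,g.cost,local(v,g.x))
k=world(v,(0,-.03,.048));print("knob",k)
o=robot.get_obs();print(toolR(o).round(2))
print(tomove(o,k+[0,0,.11]))
Tc=d["wrist"]["pose"];print("cam in tool",toolR(o).T@(Tc[:3,3]-o["tool_pos"]))
E
```

```text
[ 0.43497978 -0.37285804  0.07547494 -0.6421535 ] -36.792685583546174 [[-0.4, -1.4], [-0.7, -1.3], [-0.5, 0.4], [-0.6, -0.2], [-0.2, -0.3], [-0.9, 0.1], [-0.8, 2.2]]
posttop [ 0.46679557 -0.32742788  0.13749937] 0.10574517864881117 [0.03415799 0.05543599 0.05180016]
bartop [ 0.38559648 -0.37662383  0.12681965] 0.3273897215108895 [-0.00109699 -0.03259239  0.06344843]
boxL [ 0.58491538 -0.34795568  0.16373018] 1.8395314751142695 [0.13675909 0.10974165 0.01198   ]
boxR [ 0.61385514 -0.56297768  0.14544147] 0.1367411960185574 [ 0.25074457 -0.04511702 -0.09015988]
knob [ 0.39496456 -0.38039297  0.11479424]
[[-0.  1. -0.]
 [ 0. -0. -1.]
 [-1. -0. -0.]]
[ -5.4  -15.47  38.04]
cam in tool [-0.21377239 -0.00067953 -0.08453556]
```

Call:
carry_out:
  targets:
    - [0, -5, 0, 0, 0]
    - [0, -5, 0, 0, 0]
    - [0, 0, -1.55, 3.8, 0]
    - [0, 0, -1.55, 3.8, 0]
    - [0, 0, -1.55, 3.8, 0]
    - [0, 0, -1.55, 3.8, 0]
    - [0, 0, -1.55, 3.8, 0]
    - [0, 0, -1.55, 3.8, 0]
    - [0, 0, -1.55, 3.8, 0]
    - [0, 0, -1.55, 3.8, 0]
    - [0, 0, -1.55, 3.8, 0]
    - [0, 0, -1.55, 3.8, 0]
    - [0, 0.6, 0, 0, -7.6]
    - [0, 0.6, 0, 0, -7.6]
    - [0, 0.6, 0, 0, -7.6]
    - [0, 0.6, 0, 0, -7.6]
    - [0, 0.6, 0, 0, -7.6]
    - [0, 0, 0, 0, -7.6]
    - [0, 0, 0, 0, -7.6]

```text
time: 2.05
tool_pos: [0.3947, -0.3797, 0.2406]
ee_rot: [2.895, 1.569, 2.258]
wrist_force: [-0.2, 0.6, 0.1]
width: 0.094
```

Run:
```python
from h import *
from bench import robot
import cv2
v=np.load("v.npy");o=robot.get_obs();print(o["time"],o["tool_pos"],toolR(o).round(2).tolist(),o["joint_positions"])
s=robot.snapshot("wrist");pickle.dump(s,open("w1.pkl","wb"));cv2.imwrite("pics/w1.png",s["image"][:,:,::-1])
print(proj(s,world(v,[(0,-.03,.06),(.065,.082,0),(.065,-.082,0),(-.065,-.082,0),(-.065,.082,0),(.034,.0555,.05)])).round())
```

```text
2.05 [ 0.39474141 -0.37974487  0.24059433] [[-0.0, 0.59, 0.8], [0.0, 0.8, -0.59], [-1.0, 0.0, -0.0]] [-8.69571221e-01  8.07656305e-02  1.24197606e+00  2.44536236e-05
  1.82050470e+00 -1.80350157e+00]
[[320. 179.]
 [421. 255.]
 [272. 254.]
 [277. 148.]
 [412. 148.]
 [406. 215.]]
```

View pics/w1.png

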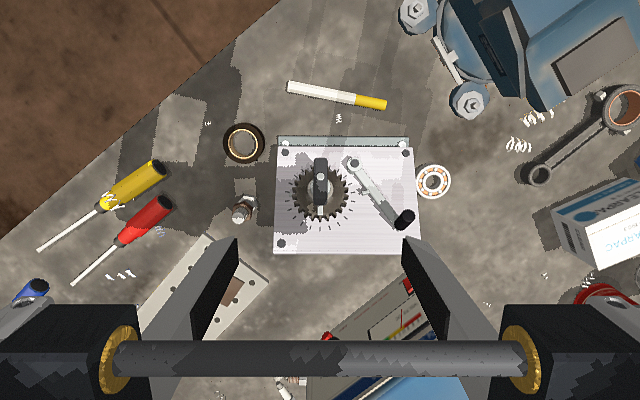

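The view matches predictions (knob top at about (320,178), post top at about (406,215)). Next, an enlarged crop to read the bar's angle.

Run:
```python
import cv2
a=cv2.imread("pics/w1.png")[135:260,270:425];cv2.imwrite("pics/w1c.png",cv2.resize(a,None,fx=4.8,fy=4.8,interpolation=cv2.INTER_CUBIC))
```

```text
(no output)
```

View pics/w1c.png

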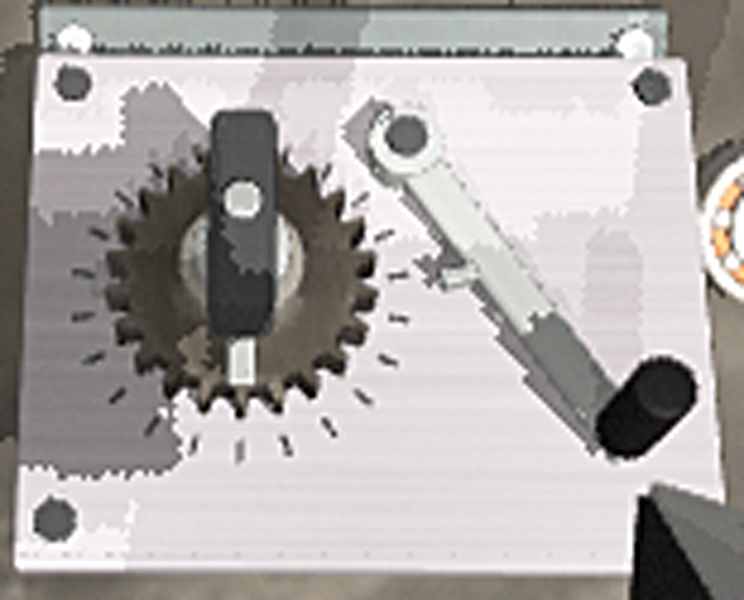

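Bar top runs straight up/down (centre at about 321,177) with the pointer uphill, so it is at stop 0. The post top is at about (408,215). Now descending over the bar.

Call:
carry_out:
  targets:
    - [0.6, 0, 0, -0.1, 0]
    - [0.6, 1, 0.0, 0, 0]
    - [0.6, 2, 0, 0, 0]
    - [0.6, 2, 0, 0, 0]
    - [0.6, 2, 0, 0, 0]
    - [0.6, 2, 0, 0, 0]
    - [0.6, 2, 0, 0, 0]
    - [0.6, 1, 0, 0, 0]
    - [0.6, 0.7, 0, 0, 0]
    - [0.6, 0, 0, 0, 0]

```text
time: 3.1
tool_pos: [0.3939, -0.379, 0.1135]
ee_rot: [2.867, 1.569, 2.224]
wrist_force: [0.3, -0.3, 0.4]
width: 0.0378
```

Call:
carry_out:
  targets:
    - [0.85, 0, 0, 0, 0]
    - [0.9, 0, 0, 0, 0]
    - [1, 0, 0, 0, 0]
    - [1, 0, 0, 0, 0]
    - [1, 0, 0, 0, 0]

```text
time: 3.6
tool_pos: [0.3944, -0.3796, 0.1149]
ee_rot: [-0.126, 1.57, -0.769]
wrist_force: [0.3, 0.4, -0.1]
width: 0.0016
```

Closed to 1.6 mm, so the bar was missed. I'll look from the side and wrist.

Run:
```python
from h import *
from bench import robot
import cv2
v=np.load("v.npy")
o=robot.get_obs();print(o)
a=[]
for n,(x,y) in {"side":(235,110),"wrist":(240,120),"scene":(270,130)}.items():
    s=robot.snapshot(n);cv2.imwrite(f"pics/{n}2.png",s["image"][:,:,::-1]);pickle.dump(s,open(f"{n}2.pkl","wb"))
    im=s["image"][:,:,::-1][y:y+150,x:x+150]; a.append(cv2.resize(im.copy(),(400,400) if n!="x" else 0,interpolation=cv2.INTER_CUBIC))
    print(n,proj(s,[o["tool_pos"]]).round(),proj(s,world(v,[(0,-.03,.06),(.022,-.03,.06)])).round().tolist())
cv2.imwrite("pics/two.png",np.hstack(a[:2]))
```

```text
{'time': 3.6, 'joint_positions': array([-8.69914402e-01,  9.85262936e-02,  1.47073496e+00,  7.37403478e-05,
        1.57160650e+00, -1.79838361e+00]), 'qvel': array([ 0.00206008,  0.00284329,  0.00368379, -0.00053301, -0.00036608,
       -0.00022372]), 'joint_torque': array([-5.59071141e-04, -3.40220225e+01, -2.97930980e+01, -3.23858752e-02,
        6.54206355e-02,  7.89990663e-04]), 'tool_pos': array([ 0.39435849, -0.37955113,  0.11485489]), 'ee_rot': array([-0.12621143,  1.57006768, -0.76853846]), 'wrist_force': array([ 0.30932061,  0.40301783, -0.05518118]), 'wrist_torque': array([ 0.06741055, -0.04273591, -0.00949854]), 'width': 0.001563834654605698}
side [[299. 202.]] [[297.0, 197.0], [305.0, 194.0]]
wrist [[320. 229.]] [[320.0, 226.0], [320.0, 260.0]]
scene [[344. 208.]] [[344.0, 207.0], [345.0, 197.0]]
```

View pics/two.png

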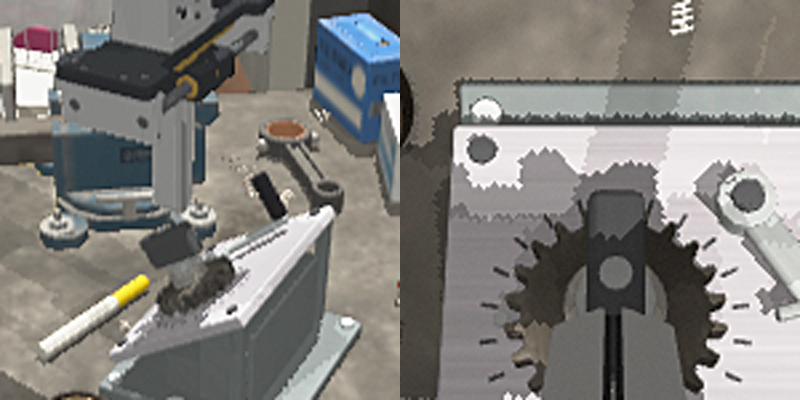

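The side view shows the closed fingertips ending at about (299,189), well above the bar, while the reported TCP projects to row 202. I'll triangulate the true tip and check it against the start picture.

Run:
```python
from h import *
import cv2
d=pickle.load(open("s0.pkl","rb"));s2=pickle.load(open("side2.pkl","rb"));c2=pickle.load(open("scene2.pkl","rb"))
print("start, side, tips predicted",proj(d["side"],[(.55-.047,0,.1705),(.55+.047,0,.1705)]).round(1).tolist())
a=c2["image"][130:230,270:400,::-1].copy();b=d["side"]["image"][10:110,290:390,::-1].copy();e=s2["image"][150:250,260:360,::-1].copy()
f=lambda i:cv2.resize(i,None,fx=3.9,fy=3.9,interpolation=cv2.INTER_CUBIC)[:390,:390]
cv2.imwrite("pics/three.png",np.hstack([cv2.resize(a[40:,30:110],(400,300),interpolation=cv2.INTER_CUBIC),cv2.resize(b,(300,300),interpolation=cv2.INTER_CUBIC)]))
```

```text
start, side, tips predicted [[320.8, 102.8], [355.2, 101.4]]
```

View pics/three.png

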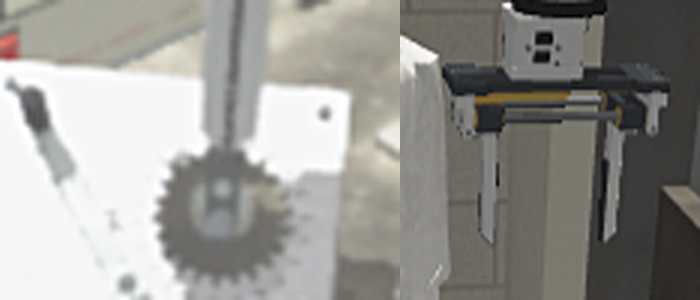

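Run:
```python
from h import *
s2=pickle.load(open("side2.pkl","rb"));c2=pickle.load(open("scene2.pkl","rb"));w2=pickle.load(open("wrist2.pkl","rb"))
g=least_squares(lambda w:np.r_[proj(c2,w)[0]-(346.5,199.5),proj(s2,w)[0]-(299.5,189)],[.4,-.38,.14]);print(g.x,g.cost,proj(w2,g.x))
d=pickle.load(open("s0.pkl","rb"))
for z in (.17,.18,.19,.2,.21): print(z,proj(d["side"],[(.503,0,z),(.597,0,z)]).round(1).tolist())
```

```text
[ 0.39245225 -0.38050402  0.14333436] 1.9301221065328265 [[317.22748219 245.13208721]]
0.17 [[320.8, 102.9], [355.1, 101.5]]
0.18 [[320.9, 99.3], [355.4, 97.9]]
0.19 [[321.0, 95.6], [355.7, 94.3]]
0.2 [[321.1, 91.9], [356.0, 90.6]]
0.21 [[321.2, 88.2], [356.2, 86.9]]
```

Three views agree that the real fingertips stand about 28 mm behind the reported TCP, with the sideways position correct. I'll open, go lower by that much and grip again.

Call:
carry_out:
  targets:
    - [0.6, 0, 0, 0, 0]
    - [0.6, 0, 0, 0, 0]
    - [0.6, 0, 0, 0, 0]
    - [0.6, 0, 0, 0, 0]
    - [0.6, 0.7, 0, 0, 0]
    - [0.6, 0.7, 0, 0, 0]
    - [0.6, 0.7, 0, 0, 0]
    - [0.6, 0.6, 0, 0, 0]
    - [0.6, 0, 0, 0, 0]

```text
time: 4.65
tool_pos: [0.3936, -0.3786, 0.0858]
ee_rot: [2.895, 1.568, 2.253]
wrist_force: [-0.3, -0.4, -0.6]
width: 0.0376
```

Call:
carry_out:
  targets:
    - [0.8, 0, 0, 0, 0]
    - [0.9, 0, 0, 0, 0]
    - [1, 0, 0, 0, 0]
    - [1, 0, 0, 0, 0]

```text
time: 5.05
tool_pos: [0.3949, -0.3791, 0.088]
ee_rot: [0.868, 1.569, 0.226]
wrist_force: [0.4, 1.6, 1.1]
width: 0.0137
```

Gripped at 13.7 mm. Turning clockwise in stages, watching the force.

Call:
carry_out:
  targets:
    - [1, 0, 0, 0, 4]
    - [1, 0, 0, 0, 4]
    - [1, 0, 0, 0, 4]
    - [1, 0, 0, 0, 4]
    - [1, 0, 0, 0, 4]
    - [1, 0, 0, 0, 0]

```text
time: 5.65
tool_pos: [0.393, -0.3798, 0.0885]
ee_rot: [-1.745, 1.569, -2.736]
wrist_force: [-5.4, 0.9, 5.2]
width: 0.0146
```

Call:
carry_out:
  targets:
    - [1, 0, 0, 0, 4]
    - [1, 0, 0, 0, 4]
    - [1, 0, 0, 0, 4]
    - [1, 0, 0, 0, 4]
    - [1, 0, 0, 0, 4]
    - [1, 0, 0, 0, 4]
    - [1, 0, 0, 0, 0]

```text
time: 6.35
tool_pos: [0.391, -0.3798, 0.0887]
ee_rot: [-1.607, 1.565, -3.018]
wrist_force: [-9.6, 2.4, 7.5]
width: 0.0156
```

Run:
```python
from h import *
from bench import robot
v=np.load("v.npy");o=robot.get_obs();r=toolR(o);y=r[:2,1];print(o["wrist_force"],o["wrist_torque"],"phi",np.degrees(v[3])+90-np.degrees(np.arctan2(y[1],y[0])))
```

```text
[-9.6474328   2.42311415  7.54407139] [0.32269672 1.65231401 0.2449731 ] phi 44.01719105153437
```

Call:
carry_out:
  targets:
    - [1, 0, 0, 0, 4]
    - [1, 0, 0, 0, 4]
    - [1, 0, 0, 0, 4]
    - [1, 0, 0, 0, 4]
    - [1, 0, 0, 0, 4]
    - [1, 0, 0, 0, 4]
    - [1, 0, 0, 0, 2]
    - [1, 0, 0, 0, 0]
    - [1, 0, 0, 0, 0]

```text
time: 7.25
tool_pos: [0.389, -0.3789, 0.0879]
ee_rot: [-1.439, 1.56, 2.98]
wrist_force: [-13.1, 2.8, 7.8]
width: 0.0163
```

Run:
```python
from h import *
from bench import robot
import cv2
v=np.load("v.npy");o=robot.get_obs();r=toolR(o);y=r[:2,1];print(o["wrist_force"],o["wrist_torque"],"phi",np.degrees(v[3])+90-np.degrees(np.arctan2(y[1],y[0])))
s=robot.snapshot("scene");cv2.imwrite("pics/sc3.png",cv2.resize(s["image"][170:260,280:400,::-1],None,fx=5,fy=5,interpolation=cv2.INTER_CUBIC))
```

```text
[-13.09920727   2.80835375   7.79128002] [0.53478012 2.40917026 0.1046277 ] phi 69.98743608100108
```

View pics/sc3.png

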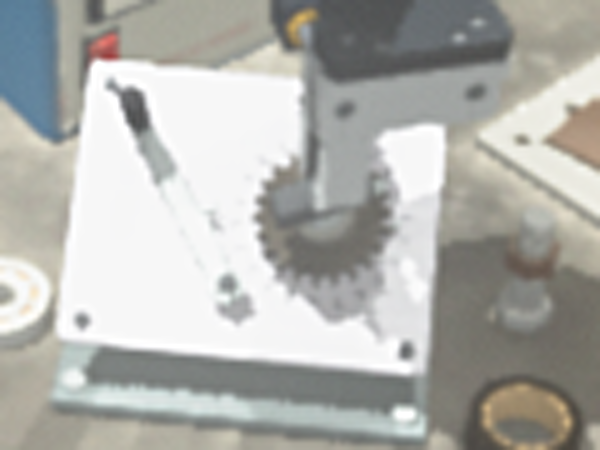

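Bar is turned to about 65–70°, fingers still on it (around crop 330,190). Releasing and raising.

Call:
carry_out:
  targets:
    - [0.8, 0, 0, 0, 0]
    - [0.6, 0, 0, 0, 0]
    - [0.55, 0, 0, 0, 0]
    - [0.55, 0, 0, 0, 0]
    - [0.55, 0, 0, 0, 0]
    - [0.55, -1, 0, 0, 0]
    - [0.55, -2, 0, 0, 0]
    - [0.6, -4, 0, 0, 0]
    - [1, -4, 0, 0, 5]
    - [1, -4, 0, 0, 5]
    - [1, 0, 0, 0, 5]
    - [1, 0, 0, 0, 5]
    - [1, 0, 0, 0, 0]

```text
time: 8.6
tool_pos: [0.3946, -0.3796, 0.2387]
ee_rot: [1.457, 1.569, -0.756]
wrist_force: [0.3, -0.2, 0.3]
width: 0.0018
```

Run:
```python
from h import *
from bench import robot
import cv2
v=np.load("v.npy");o=robot.get_obs();print(o["tool_pos"],o["width"],o["wrist_force"])
s=robot.snapshot("wrist");pickle.dump(s,open("w4.pkl","wb"));cv2.imwrite("pics/w4.png",s["image"][:,:,::-1])
c=robot.snapshot("scene")
p=proj(s,world(v,[(0,-.03,.06),(.065,.082,0),(.065,-.082,0),(-.065,-.082,0),(-.065,.082,0),(.034,.0555,.05)])).round();print(p)
x0,y0=np.maximum(p[:5].min(0)-15,0).astype(int);x1,y1=(p[:5].max(0)+15).astype(int);print(x0,y0)
a=s["image"][y0:y1,x0:x1,::-1];b=c["image"][170:260,280:400,::-1]
f=min(400/a.shape[1],600/a.shape[0]);print("f",f)
a=cv2.resize(a,None,fx=f,fy=f,interpolation=cv2.INTER_CUBIC);b=cv2.resize(b,(400,300),interpolation=cv2.INTER_CUBIC)
h=max(a.shape[0],300);q=np.zeros((h,a.shape[1]+400,3),np.uint8);q[:a.shape[0],:a.shape[1]]=a;q[:300,a.shape[1]:]=b
cv2.imwrite("pics/q4.png",q)
```

```text
[ 0.39462713 -0.37959418  0.23871609] 0.0018439984738121773 [ 0.33031322 -0.1629328   0.33603177]
[[313. 186.]
 [407.  66.]
 [396. 230.]
 [300. 208.]
 [297.  71.]
 [350.  95.]]
282 51
f 2.857142857142857
```

View pics/q4.png

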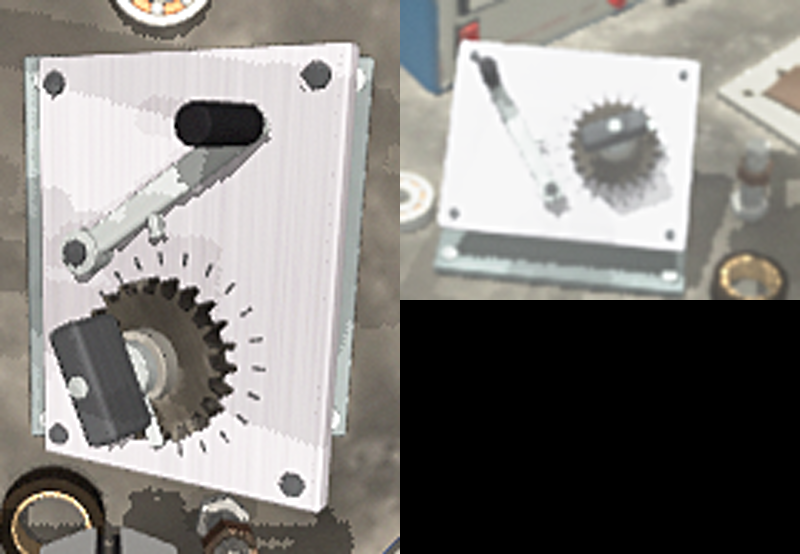

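The picture shows the bar well turned, with the pointer tip at about (155,430) of the crop and the post top at about (200,123). I'll compare with model projections for each stop and work out the pawl push.

Run:
```python
from h import *
from bench import robot
v=np.load("v.npy");s=pickle.load(open("w4.pkl","rb"));F=2.857
pc=lambda P:((proj(s,world(v,P))-[282,51])*F).round().tolist()
for k in (3,4,5):
    t=k*.2856;d=np.array([np.cos(t),-np.sin(t),0]);c=np.array([0,-.03,0])
    e=np.array([np.sin(t),np.cos(t),0])
    print(k,"tip",pc([c+d*.03+[0,0,.03]]),"top corners",pc([c+a*.022*d+b*.007*e+[0,0,.06] for a in(1,-1) for b in(1,-1)]))
print("posttop at current guess",pc([(.034,.0555,.05),(.034,.0555,.012)]),"pivot")
# pivot on plate at z=.012 from pixel (75,252)
inv=lambda px,z:least_squares(lambda q:(proj(s,world(v,[(q[0],q[1],z)]))[0]-np.array([282,51]))*F-px,[0,0]).x
pv=inv(np.array([75,252]),.014);pt=inv(np.array([200,123]),.05);print("pivot",pv,"post",pt,np.hypot(*(pt-pv)),np.degrees(np.arctan2(*(pt-pv)[::-1])))
```

```text
3 tip [[181.0, 435.0]] top corners [[136.0, 427.0], [111.0, 448.0], [67.0, 321.0], [44.0, 344.0]]
4 tip [[164.0, 444.0]] top corners [[126.0, 439.0], [96.0, 449.0], [82.0, 319.0], [53.0, 331.0]]
5 tip [[145.0, 446.0]] top corners [[113.0, 447.0], [81.0, 445.0], [98.0, 321.0], [65.0, 322.0]]
posttop at current guess [[195.0, 127.0], [251.0, 127.0]] pivot
pivot [-0.03978716  0.00843916] post [0.03568187 0.05665131] 0.08955437676190524 32.571805539885474
```

Bar matches stop 4, with the pawl still open at about 0.57 rad. Next, the push numbers.

Run:
```python
from h import *
from bench import robot
v=np.load("v.npy");o=robot.get_obs();c,s=np.cos(v[3]),np.sin(v[3]);print(toolR(o).round(3).tolist(), o["joint_positions"])
for h,y in[(.012,.090),(.012,.0715),(.016,.05),(.021,.0235)]:
    w=np.r_[v[:2]+h*np.array([c,s])+y*np.array([-s,c]),.094];print(w,tomove(o,w))
```

```text
[[0.0, 0.802, -0.597], [-0.0, -0.597, -0.802], [-1.0, 0.0, -0.0]] [-8.69778407e-01  7.74811482e-02  1.25109448e+00  1.84951901e-04
  1.81273358e+00 -2.29565665e-01]
[ 0.4984924 -0.3079724  0.094    ] [ 14.38   4.09 -11.94]
[ 0.48741235 -0.32278734  0.094     ] [ 14.38   4.08 -10.09]
[ 0.47773877 -0.34240039  0.094     ] [14.38  4.48 -7.94]
[ 0.4658714  -0.36661641  0.094     ] [14.38  4.97 -5.29]
```

Call:
carry_out:
  targets:
    - [1, 0, 1.0, -3, 0]
    - [1, 0, 1.0, -3, 0]
    - [1, 0, 1.1, -3, 0]
    - [1, 0, 1.0, -3.2, 0]
    - [1, 0, 0, 0, 0]
    - [1, 3, 0, 0, 0]
    - [1, 3, 0, 0, 0]
    - [1, 3, 0, 0, 0]
    - [1, 3, 0, 0, 0]
    - [1, 2.4, 0, 0, 0]
    - [1, 0, 0, 0, 0]

```text
time: 9.8
tool_pos: [0.4969, -0.3048, 0.0887]
ee_rot: [-1.536, 1.561, 2.534]
wrist_force: [-1.2, 0.3, 0.3]
width: 0.0005
```

Call:
carry_out:
  targets:
    - [1, 0, 0, 0.5, 0]
    - [1, 0, 0, 0.5, 0]
    - [1, 0, 0, 0.5, 0]
    - [1, 0, 0, 0.5, 0]
    - [1, 0, 0, 0.5, 0]
    - [1, 0, 0, 0, 0]

```text
time: 10.4
tool_pos: [0.4884, -0.3275, 0.0967]
ee_rot: [1.898, 1.561, -0.314]
wrist_force: [5.7, 0.8, 4.4]
width: 0.0003
```

Call:
carry_out:
  targets:
    - [1, 0, 0, 0.4, 0]
    - [1, 0, 0, 0.4, 0]
    - [1, 0, 0, 0, 0]
    - [1, 0, 0, 0, 0]

```text
time: 10.8
tool_pos: [0.4868, -0.3348, 0.0989]
ee_rot: [1.822, 1.553, -0.39]
wrist_force: [9.0, 0.1, 8.1]
width: 0.0009
```

Run:
```python
from h import *
from bench import robot
import cv2
v=np.load("v.npy");o=robot.get_obs();d=o["tool_pos"]-v[:3];c,s=np.cos(v[3]),np.sin(v[3])
print("h,y",d[0]*c+d[1]*s,-d[0]*s+d[1]*c,o["tool_pos"][2],o["wrist_force"],toolR(o)[:,0],"in tool",toolR(o).T@o["wrist_force"])
m=[]
for n,(x,y) in {"scene":(285,165),"side":(290,140),"wrist":(270,150)}.items():
    q=robot.snapshot(n);pickle.dump(q,open(n+"5.pkl","wb"))
    k=80 if n!="wrist" else 150
    m.append(cv2.resize(q["image"][y:y+k,x:x+k,::-1],(400,400) if n!="wrist" else (0,0),fx=1,fy=1,interpolation=cv2.INTER_CUBIC))
    print(n,proj(q,[o["tool_pos"]+[0,0,.028]]),proj(q,world(v,[(.0355,.0565,.05),(.045,.0085,.05)])).round(1).tolist())
cv2.imwrite("pics/m5.png",np.hstack(m[:2]))
```

```text
h,y 0.01872056566996964 0.06157029128597749 0.0989268749577849 [9.03533335 0.14753957 8.14160549] [ 0.01612749 -0.00663421 -0.99984793] in tool [-7.99562895  7.29002425 -5.55609763]
scene [[304.7675317  186.29186965]] [[305.8, 188.2], [328.3, 185.9]]
side [[341.06293206 181.63259537]] [[332.2, 176.4], [325.4, 185.8]]
wrist [[320.62752349 244.74698116]] [[288.7, 260.3], [303.2, 337.9]]
```

View pics/m5.png

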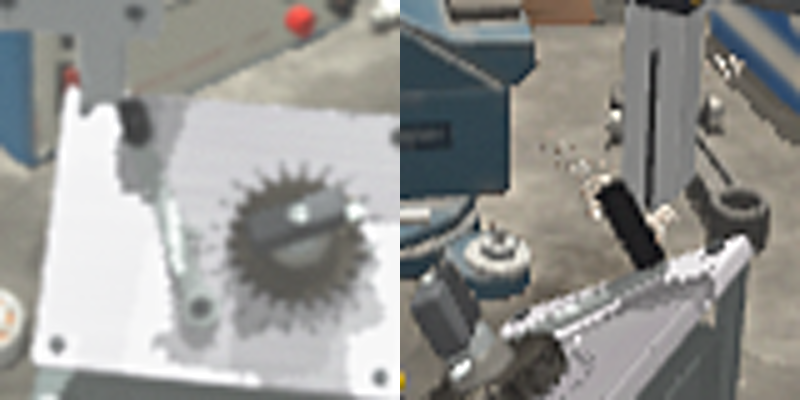

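Run:
```python
from h import *
from bench import robot
v=np.load("v.npy");o=robot.get_obs();F,T=o["wrist_force"],o["wrist_torque"];print(F,T)
r0=np.cross(F,T)/(F@F);u=F/np.linalg.norm(F)
Rp=R.from_euler("Z",v[3]).inv()
ref=o["tool_pos"]+[0,0,.028+.18]
for t in np.linspace(-.25,.1,8):
    w=ref+r0+u*t;print((Rp.apply(w-[v[0],v[1],0])*1000).round())
print("tool",(Rp.apply(o["tool_pos"]-[v[0],v[1],-.028])*1000).round(), Rp.apply(F))
```

```text
[8.94445174 0.81473637 6.96185835] [ 0.05307173 -1.70840144  0.01750945]
[-55. -14.  35.]
[-26.  12.  66.]
[ 3. 39. 96.]
[ 33.  65. 127.]
[ 62.  92. 158.]
[ 92. 118. 188.]
[121. 145. 219.]
[150. 171. 250.]
tool [ 19.  62. 127.] [6.67482402 6.00947057 6.96185835]
```

The force line passes through the finger tip: the peg bears on the post's uphill-left side and blocks its arc. The picture agrees: post at about (135,120) of the scene crop, peg uphill-left of it. I'll back off, shift downhill and push along the arc.

Call:
carry_out:
  targets:
    - [1, 0, 0, -1, 0]
    - [1, 0, 0, -1, 0]
    - [1, 0, -0.6, 0, 0]
    - [1, 0.2, -0.7, 0, 0]
    - [1, 0, 0, 0, 0]
    - [1, 0, 0, 0.5, 0]
    - [1, 0, 0, 0.5, 0]
    - [1, 0, 0, 0.5, 0]
    - [1, 0, 0, 0.5, 0]
    - [1, 0, 0, 0, 0]
    - [1, 0, 0, 0, 0]

```text
time: 12.05
tool_pos: [0.4695, -0.3253, 0.0915]
ee_rot: [-0.645, 1.57, -2.859]
wrist_force: [0.3, 0.5, 0.9]
width: 0.0002
```

```bash
cat > st.py <<'E'
from h import *
from bench import robot
v=np.load("v.npy");o=robot.get_obs();Rp=R.from_euler("Z",v[3]).inv()
print(o["time"],"tip",(Rp.apply(o["tool_pos"]-[v[0],v[1],-.028])*1000).round(1),"F",Rp.apply(o["wrist_force"]).round(1))
q=robot.snapshot("scene");im=q["image"].astype(int).max(2)[165:200,298:345]
# dark post pixels on the white plate
print("\n".join(f"{165+i} "+"".join("#" if p<60 else "+" if p<110 else "." for p in r) for i,r in enumerate(im)))
E
python3 st.py
```

```text
12.05 tip [ -0.9  58.8 119.5] F [-0.1  0.6  0.9]
165 +++++++++++++++++++............................
166 +++++++++++++++++++............................
167 +++++++++++++++++++............................
168 +++++++++++++++++++............................
169 .........+++++++++.............................
170 ...............................................
171 ...............................................
172 ...............................................
173 ...............................................
174 .............+.................................
175 ............+++................................
176 .............++................................
177 ...............................................
178 ...............................................
179 ...............................................
180 ...............................................
181 ...............................................
182 ...............................................
183 ...............................................
184 ..............+++..............................
185 .............+++++.............................
186 ............+++++++............................
187 ............+++++++............................
188 .............++++++............................
189 ..............+++++............................
190 ..............+++++............................
191 ..............+++++............................
192 ...............++++............................
193 ...............+++.............................
194 ...............................................
195 ...............................................
196 ...............................................
197 ...............................................
198 ...............................................
199 ...............................................
```

Call:
carry_out:
  targets:
    - [1, 0, 0, 0.5, 0]
    - [1, 0, 0, 0.5, 0]
    - [1, 0, 0.1, 0.5, 0]
    - [1, 0, 0.1, 0.5, 0]
    - [1, 0, 0, 0, 0]

```text
time: 12.6
tool_pos: [0.4587, -0.343, 0.0913]
ee_rot: [-0.546, 1.57, -2.76]
wrist_force: [0.3, 0.5, -0.7]
width: 0.0009
```

```bash
python3 st.py | grep -v "\.\{47\}"
```

```text
12.6 tip [  1.1  38.1 119.3] F [-0.1  0.5 -0.7]
165 +++++++++++++++++++++++++++++++................
166 +++++++++++++++++++++++++++++++................
167 +++++++++++++++++++++++++++++++................
168 ....+++++++++++++++++++++++++++................
169 ................++++++++++++++.................
175 ........................++.....................
176 ........................+++....................
182 .........................++....................
183 .......................+++++...................
184 ......................++++++...................
185 ......................++++++...................
186 .......................+++++...................
187 .......................+++++...................
188 ........................++++...................
189 ........................++++...................
190 ........................++++...................
191 ........................++++...................
```

The post moves freely now.

Call:
carry_out:
  targets:
    - [1, 0, 0.1, 0.4, 0]
    - [1, 0, 0.1, 0.4, 0]
    - [1, 0, 0, 0.4, 0]
    - [1, 0, 0, 0, 0]
    - [1, 0, 0, 0, 0]

```text
time: 13.15
tool_pos: [0.4537, -0.3534, 0.0914]
ee_rot: [0.068, 1.57, -2.146]
wrist_force: [-0.2, 0.9, 1.6]
width: 0.0004
```

```bash
python3 st.py | grep -v "\.\{47\}"
```

```text
13.15 tip [  3.3  26.8 119.4] F [-0.7  0.6  1.6]
165 +++++++++++++++++++++++++++++++++++++..........
166 .++++++++++++++++++++++++++++++++++++..........
167 ..+++++++++++++++++++++++++++++++++++..........
168 ..............+++++++++++++++++++++++..........
169 .........................+++++++++++...........
173 ....+++........................................
174 ....++.........................................
175 ..............................+++..............
176 ..............................+++..............
183 .............................+++...............
184 ............................+++++..............
185 ............................+++++..............
186 ............................+++++..............
187 .............................++++..............
188 .............................++++..............
189 .............................++++..............
190 .............................++++..............
191 .............................++++..............
```

Call:
carry_out:
  targets:
    - [1, 0, 0, 0.3, 0]
    - [1, 0, 0, 0.3, 0]
    - [1, 0, 0, 0, 0]
    - [1, 0, 0, 0, 0]

```text
time: 13.6
tool_pos: [0.4532, -0.3539, 0.0915]
ee_rot: [3.127, 1.562, 0.916]
wrist_force: [5.8, 8.0, 0.3]
width: 0.0006
```

```bash
python3 st.py | grep -v "\.\{47\}"
```

```text
13.6 tip [  3.3  26.1 119.5] F [-0.2  9.9  0.3]
165 ++++++++++++++++++++++++++++++++++++++.........
166 +.++++++++++++++++++++++++++++++++++++.........
167 +..+++++++++++++++++++++++++++++++++++.........
168 +.............++++++++++++++++++++++++.........
169 +........................++++++++++++..........
173 .....+++.......................................
174 ......+........................................
175 ...............................+++.............
176 ...............................+++.............
182 ..............................+................
183 .............................++++..............
184 ............................+++++..............
185 ............................++++++.............
186 ............................++++++.............
187 ............................++++++.............
188 .............................+++++.............
189 .............................+++++.............
190 .............................+++++.............
191 ..............................+++..............
```

Firm stop at 10 N, with the post top at about (330,185), where the closed pawl was predicted. I'll press slightly more, then withdraw.

Call:
carry_out:
  targets:
    - [1, 0, 0, 0.2, 0]
    - [1, 0, 0, 0, 0]
    - [1, 0, 0, 0, 0]
    - [1, 0, 0, -1, 0]
    - [1, 0, 0, -2, 0]
    - [1, 0, 0, -1, 0]
    - [1, -3, 0, 0, 0]
    - [1, -4, 0, 0, 0]
    - [1, -4, 0, 0, 0]
    - [1, -3, 0, 3, 0]
    - [1, 0, -2, 3, 0]
    - [1, 0, -2, 3, 0]
    - [1, 0, 0, 0, 0]

```text
time: 14.95
tool_pos: [0.384, -0.3774, 0.2325]
ee_rot: [0.301, 1.568, -1.917]
wrist_force: [-0.5, 0.4, -0.1]
width: 0.0005
```

Run:
```python
from h import *
from bench import robot
import cv2
v=np.load("v.npy");s=robot.snapshot("wrist");o=robot.get_obs();print(o["time"],o["tool_pos"],o["wrist_force"].round(1))
d=pickle.load(open("w4.pkl","rb"))
# rectify the bar-top plane (z=.06), post-top plane (z=.05) and tick plane to compare before/after, 2 px/mm
def rect(q,z,x,y):
    P=np.array([(x[0],y[0],z),(x[1],y[0],z),(x[1],y[1],z),(x[0],y[1],z)])
    H=cv2.getPerspectiveTransform(proj(q,world(v,P)).astype(np.float32),np.float32([(0,0),(2000*(x[1]-x[0]),0),(2000*(x[1]-x[0]),2000*(y[1]-y[0])),(0,2000*(y[1]-y[0]))]))
    return cv2.warpPerspective(q["image"],H,(int(2000*(x[1]-x[0])),int(2000*(y[1]-y[0]))))
def barang(q):
    g=rect(q,.06,(-.03,.03),(-.06,.0)).astype(int)
    m=((g.max(2)>45)&(g.max(2)<110)&(g.max(2)-g.min(2)<12)&(g[:,:,2]>=g[:,:,0]-2)).astype(np.uint8)
    n,l,st,c=cv2.connectedComponentsWithStats(cv2.morphologyEx(m,cv2.MORPH_OPEN,np.ones((5,5))));k=1+st[1:,4].argmax()
    p=cv2.findNonZero((l==k).astype(np.uint8));return st[k],cv2.minAreaRect(p)
print("bar before",barang(d));print("bar after",barang(s))
def post(q):
    g=rect(q,.05,(0,.07),(-.01,.08)).max(2)
    m=(g<42).astype(np.uint8);n,l,st,c=cv2.connectedComponentsWithStats(m);k=1+st[1:,4].argmax();return st[k],c[k]/2-[0,10]
print("post before",post(d),"after",post(s))
a=rect(s,.06,(-.03,.03),(-.06,0));cv2.imwrite("pics/fin.png",a)
c=robot.snapshot("scene")["image"];np.save("fin_scene.npy",c)
```

```text
15.0 [ 0.38573334 -0.3765254   0.23203538] [0.1 0.2 0.1]
bar before (array([  46,   18,   64,   94, 3507], dtype=int32), ((68.63455963134766, 65.15155792236328), (59.50513458251953, 87.02227020263672), 25.201122283935547))
bar after (array([  47,   18,   61,   93, 3425], dtype=int32), ((69.39793395996094, 65.60502624511719), (57.87397003173828, 87.62684631347656), 22.380136489868164))
post before (array([  53,  121,   61,   25, 1251], dtype=int32), array([41.55835332, 56.39208633])) after (array([  82,   25,   55,   34, 1149], dtype=int32), array([54.58572672, 10.76718886]))
```

```bash
python3 -c "
from bench import robot
print(robot.close_job(), robot.get_obs()['time'])"
```

```text
the job is handed in; nothing more can be done
the job is handed in; nothing more can be done
```

I turned the T-grip from stop 0 to stop 4, four clicks clockwise, and let it snap in. Then I pushed the pawl's post to the right with the closed fingers until it met a firm stop. I withdrew and handed the job in at about 15 s; no verdict was reported.

**Last checks**
- **Gear:** after release the bar matched the model at stop 4. A second check after the pawl push showed it unmoved, within about 3° of image noise.
- **Pawl:** the reaction rose from about 1 N to 10 N with the tip moving less than 1 mm. The post had swung through about 0.57 rad, which was my estimate of its opening. I can only confirm "fully in" to about 0.03 rad from the image, so that part rests mainly on the firm stop.
- **Robot:** clear of everything at the end, with forces near zero.
- **Bystanders:** I did not measure them again at the end. In the pictures taken during the work none looked moved.

**What went wrong or disagreed**
- **Fingertip position:** the cameras put the real fingertips about 28 mm short of the reported tool point. The first grasp therefore closed on air above the bar, and I corrected for this afterwards.
- **First pawl push:** it jammed on the uphill side of the post at about 12 N, so I backed off and pushed again from further downhill.

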